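# Isolate the power unit and hold its terminal cover for fastening

### The arm

A 6-joint arm with a two-finger parallel gripper is mounted at the origin on a cart in front of the work surface, level with it; the furniture and walls round the work are solid. World frame = base frame: x ahead of the robot, y to its left, z up, the work surface at z = 0. Lengths are in mm, angles in rad, forces in N, time in s.
With the tool pointing down it reaches from about 350 to 875 mm from the base axis. Payload 4.2 kg.
Tool frame: the origin (TCP) lies midway between the tips of the shut fingers; the grasp point (between the pads) lies 19 mm behind it (arm.grasp_offset is the distance from the TCP to the grasp point, in mm); z points along the fingers, y is the direction in which the jaws open and shut (so a half turn about z gives the same grasp; the last joint's range is limited). The gripper opens to 85 mm and grips with 20 to 120 N. Pads are 22 mm wide; open, the fingers measure 114 mm over their backs; the gripper's body (76 mm by 85 mm) begins 54 mm behind the grasp point. The pads swing forward as they close: fully open they stand 13 mm farther back than shut.
Start: joints at [1.393, 0.385, 0.008, 0, -1.194, -0.259], TCP at [264.368, 566.312, 231.312] pointing down, gripper open.
Joint ranges: [-3.14, 3.14], [-1.21, 2.06], [-1.07, 1.41], [-3.16, 2.05], [-2.99, -0.16], [-3.1, 3.1]. Speed limits (rad/s): [2.79, 2.79, 3.14, 3.14, 3.14, 3.14].

### API

Orientations are given as a unit quaternion [x, y, z, w].
In Python, from bench import arm gives the robot as it stands.
- The arm moves only by the tool move_arm, never from a script. Its argument "moves" is a list of rows, each an object with "gripper": the gripper's target within -1 to 1 (fully open at 1, half-way at 0, shut at -1); "xyz": the shift along the tool's x, y, z in cm, a list of three; "angular": the turn, a rotation vector about the tool's x, y, z in rad, a list of three. In form: [{"gripper": gripper, "xyz": [dx, dy, dz], "angular": [wx, wy, wz]}, ...]. A call has 1 to 10 rows; each row is the pose to reach, as a shift and turn from the pose commanded when the call began, along the tool's axes at that moment; what a row does not reach only later rows make up. A row lasts 1/8 s, in which the tool goes at most 62.5 mm and 10.7 degrees, less where a joint would pass 70% of its speed; a pose out of reach is approached as far as the arm can. A call with a gripper value outside its range is refused whole. The fingers move at their own pace and stop on an object; the grip force is fixed at half the most. Time passes only in rows, so rows that repeat a pose let the fingers close. It gives the time, the measured TCP pose, the force and the opening at its end, in the units of the state.
- arm.read_state(): the state, without advancing time (a new reading comes with each control period).
- arm.get_image(name): name is "scene" or "top" or "wrist"; returns (picture, depth): 420x560x3 uint8, blue, green, red; 420x560 float32, mm along the optical axis (not along the pixel's ray), 0 where there is no reading.
- arm.get_calibration(name): a dict with "camera_matrix" (3x3 intrinsics, pixels), "k1" (the pictures are not rectified: a ray, as slopes to the right and down, at radius r is drawn at 1 + k1 r^2 times it, then the intrinsics apply), "R" (3x3) and "t" (3): a world point X has camera coordinates R X + t. Camera axes: x right, y down, z forward; pixel columns grow to the right and rows downward; lengths in mm; the calibration is good to about 2 mm. A picture is of the moment at which its call begins: read the wrist's pose just before it. get_calibration takes no time and is no camera call; for the wrist camera it gives the pose at the moment of the call.
- arm.job_done(): hands the job in, once; it reports no verdict.
The state is a dict: "clock": time; "joints": joint angles; "joint_vel": joint speeds; "joint_efforts": joint torques, N m; "position": TCP position; "ee_rot": TCP orientation; "contact_force": force on the tool from outside, world axes, zero at the start; "wrist_torque": the same for the moment, N m; "gripper_width": finger opening in mm.
Only numpy, scipy, OpenCV 4.12 (cv2) and the standard library are available. Lean on these libraries where they do the work, as an engineer would, in place of code of your own. Each camera call takes 0.05 s, during which the arm holds its last target. There are 200 camera calls.

### The job

Turn the isolator handle on top of the power unit to OFF, and only then stand the terminal cover upright on the bench with its flange square and centred against the sprung frame on the front of the unit. Press it home steadily with about 10 newtons (6 to 14, and never more than 20) and finish like that, still holding and pressing, so that I can put the screws in. Leave the other things where they are.

Things in the scene. Friction and masses are not known exactly. Their poses are not given: they have to be found in the camera images.
- power_unit: Fixed grey metal box with a pale lid, 90 deep (x) x 200 wide (y) x 70 mm high, on the bench. Origin: centre of its underside. Its -x face is the front (towards the robot), +y points to its left end as the robot sees it. Isolator on the lid, axis 55 mm to +y of the origin; terminal port with a black sprung frame on the front, centred 45 mm to -y of the origin.
- port (a point): Point on the bench below the centre of the sprung frame, in the plane of the frame's front face when not pressed, 22 mm in front of the box's front (67 mm to -x, 45 mm to -y of the power unit's origin); axes as the power unit's, +x is the pressing direction. The frame is black, 80 mm wide (y), 4 to 56 mm above the bench, bars 10 mm wide.
- seal_frame (a joint): How far the sprung frame is pressed in, along the power unit's +x: 0 free, 0.014 m at its stop. Spring 1200 N/m without preload: 10 N at 8.3 mm, 6 N at 5 mm, 14 N at 11.7 mm.
- isolator (a joint): Isolator handle angle: 0 = ON (bar parallel to the unit's front, white mark towards the unit's +y), 1.57 = OFF (a quarter turn anticlockwise from above: bar at right angles to the front, white mark towards the robot). A detent at each end: let go past the middle, it snaps on to the nearer end; about 0.12 N m turns it.
- isolator_grip (a point): Centre of the isolator's black bar handle, on the turning axis, 95 mm above the bench. The bar is 58 long (own y) x 14 wide (own x) x 24 mm high, its top 107 mm above the bench; below it is a disc of 42 mm diameter, whose top lies 84 mm above the bench. The axes turn with the handle.
- cover: Loose bare aluminium terminal cover, about 0.3 kg, upright on the bench: flange 80 wide (y) x 56 high x 8 mm thick (x 16 to 24 mm) with a screw hole in each corner; in front of it (-x) a box to grip across its 36 mm width (y), x -20 to +16 mm, 48 mm high. Origin: under the box, level with the flange's lower edge. The flange's flat +x face goes against the frame.
- cover_face (a point): Middle of the lower edge of the flange's flat back face, 24 mm to +x of the cover's origin; axes as the cover's. It belongs at port, and moves on to +x as the frame is pressed in.
- tape_roll: Loose bystander: roll of tape, 69 mm diameter, 19 mm high, lying flat. Leave alone.
- black_cap: Loose bystander: black screw cap, 37 mm diameter, 25 mm high. Leave alone.
- brown_bottle: Loose bystander: small brown plastic bottle with a black cap, 42 mm diameter, 93 mm high; origin under its centre. Leave alone.
- vial: Loose bystander: small glass vial with a cap, 22 mm diameter, 62 mm high, standing; origin under its centre. Leave alone.

How it is judged:
By the outcome, as a careful person would: the job done as asked, in the order asked, and still so for the second after the job is handed in, while the arm keeps its last pose, push and grip.
It also fails if it takes over 51 s, if anything falls off the work surface, if the arm or the gripper's body presses on something with over 40 N, if the wrist force passes 120 N, or if a joint passes its speed limit or range.

## Working session

There is one attempt and no reset: what is moved stays moved. The work goes in short steps, Python scripts to look and compute and a tool call to move; the robot and the scene stay as the last step left them, time stands still between calls to the robot, and variables do not carry over. Pictures are saved under pics/ and viewed, about 8 in all and at most 12, crops included, and the job is handed in when it is done.

Besides the shell and the picture viewer there is one more tool, called after ">>>" by a JSON object that holds its "name" and its "arguments". move_arm: Moves the arm, as the interface text tells. Its arguments: {"type":"object","properties":{"moves":{"type":"array","items":{"type":"object","properties":{"gripper":{"type":"number"},"xyz":{"type":"array","items":{"type":"number"}},"angular":{"type":"array","items":{"type":"number"}}}}}},"required":["moves"]}

```bash
ls; mkdir -p pics
cat > h.py <<'E'
import numpy as np, cv2
from bench import arm
from scipy.spatial.transform import Rotation as Ro
def cam(n):
    c=arm.get_calibration(n); p,d=arm.get_image(n)
    return c,p,d
def world(c,d,uv,depth=None):
    K=np.array(c["camera_matrix"],float); uv=np.array(uv,float).reshape(-1,1,2)
    k=np.array([c["k1"],0,0,0,0],float)
    n=cv2.undistortPoints(uv,K,k).reshape(-1,2)
    z=np.array([d[int(round(v)),int(round(u))] for u,v in uv.reshape(-1,2)]) if depth is None else depth
    P=np.c_[n*np.c_[z],z]
    return (P-np.array(c["t"]))@np.array(c["R"])
def cloud(c,d):
    v,u=np.mgrid[:d.shape[0],:d.shape[1]]
    W=world(c,d,np.c_[u.ravel(),v.ravel()],d.ravel())
    W=W.reshape(*d.shape,3); W[d<=0]=np.nan
    return W
E
python3 - <<'E'
from h import *
print(arm.read_state())
for n in("scene","top"):
    c,p,d=cam(n); cv2.imwrite(f"pics/{n}1.png",p); np.savez(f"{n}1.npz",d=d,p=p,**{k:np.array(v) for k,v in c.items()}); print(n,c)
E
```

```text
pics
{'clock': 0.0, 'joints': array([ 1.39259829e+00,  3.85550808e-01,  6.62664154e-03, -5.38040652e-04,
       -1.19400903e+00, -2.58611253e-01]), 'joint_vel': array([ 0.00036415, -0.00111462,  0.00124998,  0.00123011,  0.0010263 ,
       -0.00116506]), 'joint_efforts': array([ 6.42457380e-04, -3.92287374e+01,  1.88397771e+01,  4.18611199e+00,
       -4.66789716e-03, -9.70319462e-06]), 'position': array([264.12421978, 565.79440486, 230.21958837]), 'ee_rot': array([ 9.76222264e-01, -2.16769200e-01, -2.06894354e-04,  1.07762323e-03]), 'contact_force': array([ 0.31474839,  0.48085638, -0.41268603]), 'wrist_torque': array([ 0.02791823, -0.02245008,  0.00055504]), 'gripper_width': 85.3546456595104}
scene {'camera_matrix': array([[507.72234659,   0.        , 282.68047945],
       [  0.        , 507.72234659, 204.81621875],
       [  0.        ,   0.        ,   1.        ]]), 'k1': 0.05719065393609738, 'R': array([[ 0.77027765, -0.63732493,  0.0221197 ],
       [-0.38826774, -0.49621602, -0.77654222],
       [ 0.50588586,  0.58956475, -0.62967682]]), 't': array([-436.12181282,  306.27853423,  803.72248751])}
top {'camera_matrix': array([[448.18335331,   0.        , 279.56373285],
       [  0.        , 448.18335331, 208.36171789],
       [  0.        ,   0.        ,   1.        ]]), 'k1': 0.036327169491024394, 'R': array([[-0.01379521, -0.99989513, -0.00440776],
       [-0.98210208,  0.01437759, -0.18779985],
       [ 0.18784353,  0.00173813, -0.98219743]]), 't': array([ 41.08564774, 591.83179829, 881.22189261])}
```

View pics/scene1.png

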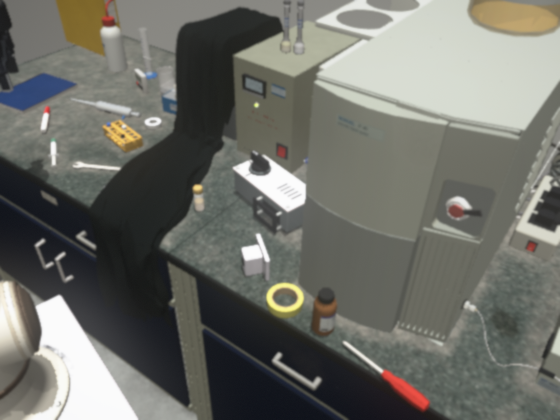

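View pics/top1.png

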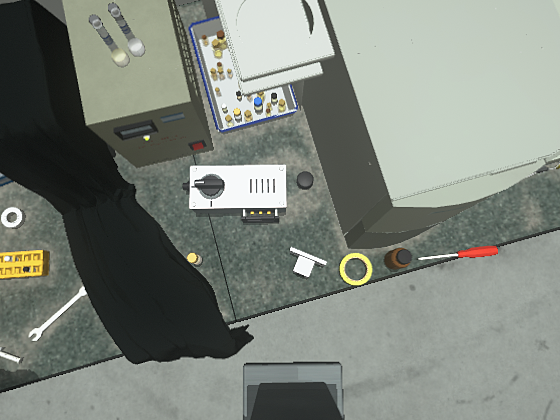

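The scene view shows the unit at about (270,190) with the isolator bar at (260,162) and the black frame at (267,212). The cover is at (257,258), the tape at (285,298), the bottle at (324,312) and the vial at (199,197). The top view shows the isolator at (208,186), the frame at (262,214), the cover at (306,262), the vial at (194,259) and the cap at (305,180). There is also a large black shape on the left that I need to identify.

```bash
python3 - <<'E'
from h import *
np.set_printoptions(precision=1,suppress=True)
def proj(c,X):
    return cv2.projectPoints(np.array(X,float).reshape(-1,1,3),cv2.Rodrigues(np.array(c["R"]))[0],np.array(c["t"],float),np.array(c["camera_matrix"]),np.array([float(c["k1"]),0,0,0,0]))[0].reshape(-1,2)
for n in("top","scene"):
    c=dict(np.load(n+"1.npz")); W=cloud(c,c["d"]); np.save(n+"W.npy",W)
    print(n,"tcp px",proj(c,[[264,566,230],[0,0,0]]))
    pts=dict(top=[(20,100),(100,180),(130,200),(160,300),(240,340),(208,186),(194,186),(222,186),(185,187),(192,167),(285,167),(286,206),(192,208),(262,214),(245,220),(278,220),(306,255),(303,268),(291,248),(326,264),(355,268),(398,258),(194,259),(305,180),(195,40),(180,140),(330,200)],
     scene=[(220,60),(190,120),(130,250),(260,162),(257,258),(199,197)])[n]
    for q in pts: print(q,W[q[1],q[0]],c["p"][q[1],q[0]])
E
python3 - <<'E'
import cv2
p=cv2.imread('pics/top1.png')[150:285,170:350]; cv2.imwrite('pics/crop1.png',cv2.resize(p,None,fx=4.4,fy=4.4,interpolation=cv2.INTER_CUBIC))
E
```

```text
top tcp px [[-65.7 402.3]
 [300.8 514.3]]
(20, 100) [728.4 444.5 298.1] [30 31 27]
(100, 180) [641.5 383.3 121.8] [21 23 21]
(130, 200) [617.6 350.1  42.9] [33 35 30]
(160, 300) [408.6 276.   53.4] [30 32 28]
(240, 340) [319.3 123.5 -44.3] [31 32 30]
(208, 186) [631.6 175.7 100.9] [57 57 54]
(194, 186) [639.2 209.5  71.7] [110 110 107]
(222, 186) [632.3 148.2  96.3] [57 57 53]
(185, 187) [644.8 234.7  41.4] [62 62 59]
(192, 167) [680.5 214.8  70.4] [255 255 253]
(285, 167) [678.1  20.   68.9] [255 255 255]
(286, 206) [594.9  19.3  67.6] [213 218 224]
(192, 208) [593.3 213.1  69. ] [255 255 255]
(262, 214) [591.1  71.9  -0.7] [85 82 75]
(245, 220) [571.6 106.3  39.2] [53 54 51]
(278, 220) [571.7  36.4  32.4] [42 41 38]
(306, 255) [494.3 -20.2  55.5] [254 254 252]
(303, 268) [468.4 -13.8  47.8] [249 248 246]
(291, 248) [509.3  10.2  53.3] [255 255 255]
(326, 264) [479.1 -66.2  -1. ] [140 148 136]
(355, 268) [ 469.6 -128.2    0.4] [106 116 107]
(398, 258) [ 483.1 -198.4   91.2] [63 64 63]
(194, 259) [489.1 208.2  60.9] [142 237 254]
(305, 180) [660.4 -23.7  26.1] [100 100  98]
(195, 40) [985.5 218.9  45.7] [157 165 160]
(180, 140) [726.3 232.5 109. ] [68 78 76]
(330, 200) [620.1 -79.5   1.6] [120 130 126]
scene tcp px [[ 12.5  87.4]
 [  0.2 403.2]]
(220, 60) [685.3 388.  250.1] [32 34 33]
(190, 120) [619.7 446.5  83.9] [35 38 36]
(130, 250) [300.1 169.   17.3] [28 30 27]
(260, 162) [631.  162.8 100.3] [60 60 60]
(257, 258) [471.7 -33.8  46.3] [218 215 219]
(199, 197) [489.6 204.8  41.4] [169 184 191]
```

View pics/crop1.png

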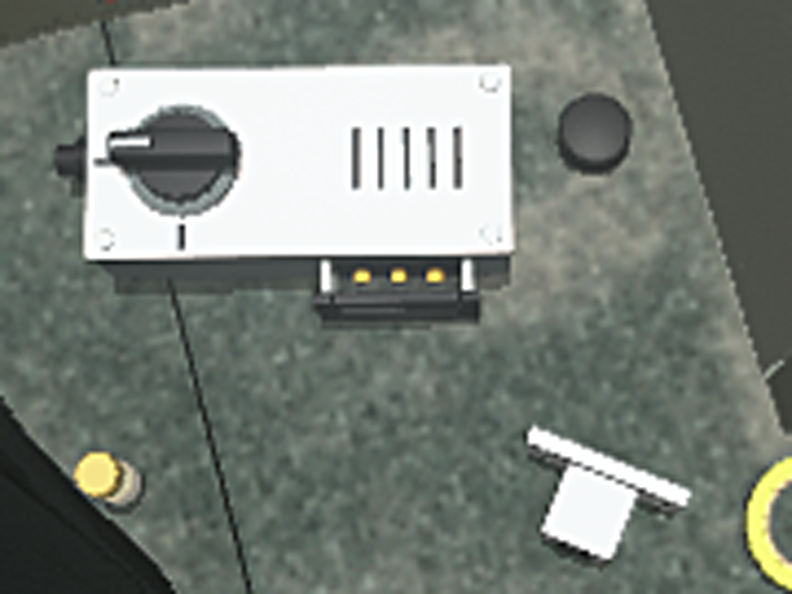

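The top-view crop at 4.4x shows the isolator bar parallel to the front with its white mark towards +y, so it is ON. The frame is at crop (398,300), and the cover is yawed about 16° at crop (600,490). The black shape is a solid drape lying between the arm's start and the work, so I'll map its height and fit the poses.

Run:
```python
from h import *
np.set_printoptions(precision=1,suppress=True,linewidth=160)
T=np.load("topW.npy");S=np.load("sceneW.npy")
A=np.r_[T.reshape(-1,3),S.reshape(-1,3)]; A=A[~np.isnan(A[:,0])]
az=np.degrees(np.arctan2(A[:,1],A[:,0])); r=np.hypot(A[:,0],A[:,1])
print("max height: rows r, cols az -10..80")
for r0 in range(250,1000,75):
    print(r0,[int(A[m][:,2].max()) if (m:=(r>=r0)&(r<r0+75)&(az>=a)&(az<a+10)).any() else None for a in range(-20,90,10)])
def rect(P,name):
    (cx,cy),(w,h),a=cv2.minAreaRect(P[:,:2].astype(np.float32)); print(name,len(P),(cx,cy),(w,h),a,"z",np.median(P[:,2]))
for n,W,f in(("top",T,"top1"),("scene",S,"scene1")):
    p=np.load(f+".npz")["p"].max(2)
    b=lambda x0,x1,y0,y1,z0,z1:(W[...,0]>x0)&(W[...,0]<x1)&(W[...,1]>y0)&(W[...,1]<y1)&(W[...,2]>z0)&(W[...,2]<z1)
    rect(W[b(570,710,0,235,65,75)&(p>150)],n+" lid")
    bar=W[b(590,690,110,230,98,112)]; rect(bar,n+" bar")
    rect(W[b(540,585,10,130,48,62)],n+" frame top")
    fl=W[b(440,540,-90,50,52,60)]; rect(fl,n+" flange top")
    rect(W[b(440,540,-90,50,44.5,51)],n+" box top")
    rect(W[b(440,540,-90,50,30,60)],n+" cover")
    m=b(640,690,-60,10,20,30)
    for q,nm in((m,"cap"),(b(440,540,185,230,15,70),"vial"),(b(420,520,-165,-92,10,24),"tape")):
        if q.sum(): rect(W[q],n+" "+nm)
```

```text
max height: rows r, cols az -10..80
250 [-809, -812, -809, -103, 3, -809, -811, -809, -809, -809, -807]
325 [-807, 3, 4, 4, 62, 61, 11, -227, -809, -810, -811]
400 [23, 51, 51, 5, 67, 67, 48, 13, -811, -808, -809]
475 [441, 60, 59, 6, 69, 71, 50, 5, 306, -810, -809]
550 [441, 441, 74, 73, 73, 73, 50, 8, 408, -809, -808]
625 [441, 441, 426, 110, 72, 73, 45, 8, 410, 3, -807]
700 [441, 441, 429, 275, 274, 237, 40, 34, 15, 5, -810]
775 [442, 441, 430, 294, 306, 306, 38, 37, 19, 6, -808]
850 [499, 488, 429, 392, 390, 305, 82, 32, 19, 5, -807]
925 [499, 441, 439, 276, 298, 299, 84, 32, 22, 17, -369]
top lid 3435 (638.3765869140625, 119.73612976074219) (92.4786376953125, 201.68641662597656) 0.07906825840473175 z 69.14045245295961
top bar 213 (638.531005859375, 174.51869201660156) (57.90608596801758, 14.5189847946167) 89.77250671386719 z 105.4915286271638
top frame top 150 (577.5128173828125, 74.92413330078125) (77.57546997070312, 13.46196460723877) 89.12257385253906 z 54.07172356620895
top flange top 145 (492.80133056640625, -23.900604248046875) (78.0387954711914, 8.877443313598633) 66.7149
[... 1065 characters left out ...]
687988281 z 55.16417080559119
scene flange top 133 (486.590576171875, -20.284679412841797) (80.55431365966797, 21.41061782836914) 66.61933898925781 z 56.62505870497007
scene box top 273 (471.9853515625, -20.254425048828125) (74.36482238769531, 40.464717864990234) 72.7386474609375 z 48.66756055551798
scene cover 568 (474.90277099609375, -16.08005142211914) (82.07805633544922, 46.23858642578125) 66.67755889892578 z 48.616423818796164
scene vial 431 (470.89349365234375, 207.654296875) (62.26425552368164, 44.164756774902344) 0.7530815005302429 z 43.353825327783554
scene tape 690 (471.4184875488281, -126.82876586914062) (68.82650756835938, 82.06510162353516) 86.62925720214844 z 18.882867270242997
```

```bash
cat >> h.py <<'E'
def plan(p,yaz):
    """shift (cm) and rotvec in tool axes from measured pose to TCP p, pointing down, jaw axis azimuth yaz deg"""
    s=arm.read_state(); R=Ro.from_quat(s["ee_rot"]); a=np.radians(yaz)
    y=np.array([np.cos(a),np.sin(a),0]); z=np.array([0,0,-1.]); 
    T=Ro.from_matrix(np.c_[np.cross(y,z),y,z])
    print("cm",np.round(R.inv().apply(np.array(p)-s["position"])/10,2),"rot",np.round((R.inv()*T).as_rotvec(),3))
def st():
    s=arm.read_state(); y=Ro.from_quat(s["ee_rot"]).as_matrix()
    print("t",round(s["clock"],2),"p",s["position"].round(1),"yaz",round(np.degrees(np.arctan2(y[1,1],y[0,1])),2),"z",y[:,2].round(3),"F",s["contact_force"].round(1),"M",s["wrist_torque"].round(2),"w",round(s["gripper_width"],1),"j",s["joints"].round(2))
E
python3 - <<'E'
from h import *
np.set_printoptions(precision=1,suppress=True,linewidth=160)
T=np.load("topW.npy");S=np.load("sceneW.npy")
A=np.r_[T.reshape(-1,3),S.reshape(-1,3)]; A=A[~np.isnan(A[:,0])]
for y0 in range(-60,460,40):
    m=(A[:,1]>=y0)&(A[:,1]<y0+40)&(A[:,2]>115)&(A[:,0]>430); print(y0, "minx z>115:",A[m][:,0].min() if m.any() else None, end="; ")
    m&=A[:,2]>180; print("z>180:",A[m][:,0].min() if m.any() else None)
st()
for p in((400,400,235),(540,185,235),(638.3,174.5,220)): plan(p,180)
E
```

```text
-60 minx z>115: 694.5055697628557; z>180: 694.6484183397255
-20 minx z>115: 712.2044238888931; z>180: 712.2044238888931
20 minx z>115: 699.9574033953628; z>180: 699.9574033953628
60 minx z>115: 693.7437819267207; z>180: 693.7437819267207
100 minx z>115: 766.7344224191205; z>180: 766.7344224191205
140 minx z>115: 734.8042427565285; z>180: 734.8042427565285
180 minx z>115: 725.8853110571046; z>180: 725.8853110571046
220 minx z>115: 707.3479046570621; z>180: 707.3479046570621
260 minx z>115: 698.7100323482953; z>180: 698.7100323482953
300 minx z>115: 694.186444646003; z>180: 694.186444646003
340 minx z>115: 642.2763242518542; z>180: 664.7389997303395
380 minx z>115: 633.1291682590174; z>180: 652.466704256852
420 minx z>115: 625.1046985141535; z>180: 633.7898575912164
t 0.1 p [264.1 565.9 230.3] yaz -115.03 z [-0. -0. -1.] F [ 0.2 -0.3 -0.9] M [-0.  0.  0.] w 85.3 j [ 1.4  0.4  0.  -0.  -1.2 -0.3]
cm [19.3  9.3 -0.5] rot [ 0.  -0.   1.1]
cm [41.1 22.8 -0.4] rot [ 0.  -0.   1.1]
cm [50.5 19.6  1.1] rot [ 0.  -0.   1.1]
```

>>> {"name": "move_arm", "arguments": {"moves": [{"gripper": 1,"xyz": [4.8,2.3,-0.5],"angular": [0,0,0.15]},{"gripper": 1,"xyz": [9.6,4.6,-0.5],"angular": [0,0,0.3]},{"gripper": 1,"xyz": [14.4,6.9,-0.5],"angular": [0,0,0.45]},{"gripper": 1,"xyz": [19.3,9.3,-0.5],"angular": [0,0,0.6]},{"gripper": 1,"xyz": [23.7,12.0,-0.5],"angular": [0,0,0.75]},{"gripper": 1,"xyz": [28.0,14.7,-0.5],"angular": [0,0,0.9]},{"gripper": 1,"xyz": [32.4,17.4,-0.5],"angular": [0,0,1.05]},{"gripper": 1,"xyz": [36.7,20.1,-0.5],"angular": [0,0,1.135]},{"gripper": 1,"xyz": [41.1,22.8,-0.5],"angular": [0,0,1.135]},{"gripper": 1,"xyz": [41.1,22.8,-0.5],"angular": [0,0,1.135]}]}}

```text
clock: 1.35
position: [541.3, 183.0, 235.5]
ee_rot: [-0.705, 0.709, 0.0, -0.001]
contact_force: [-1.1, 0.0, -0.6]
gripper_width: 85.2
```

Run:
```python
from h import *
st(); plan((638.3,174.5,200),180)
c,p,d=cam("wrist"); cv2.imwrite("pics/w1.png",p); np.savez("w1.npz",d=d,p=p,**{k:np.array(v) for k,v in c.items()})
```

```text
t 1.35 p [541.3 183.  235.5] yaz 179.66 z [-0.001 -0.001 -1.   ] F [-1.1  0.  -0.6] M [0.02 0.03 0.01] w 85.2 j [ 0.61  0.29 -0.12 -0.   -1.16 -0.62]
cm [ 0.79 -9.71  3.54] rot [ 0.001 -0.001 -0.006]
```

View pics/w1.png

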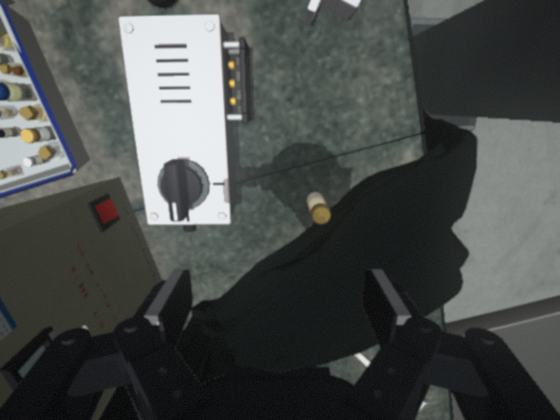

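The wrist view shows the bar at (180,188) with its mark at (178,208), the lid spanning (121,15) to (231,224), the frame at (237,80), and both fingertips at the bottom. I'll check the poses against this view.

```bash
cat >> h.py <<'E'
def rect(P,name):
    (cx,cy),(w,h),a=cv2.minAreaRect(P[:,:2].astype(np.float32)); print(name,len(P),np.round((cx,cy,w,h,a),2),"z",np.median(P[:,2]).round(1))
def box(W,x0,x1,y0,y1,z0,z1): 
    return (W[...,0]>x0)&(W[...,0]<x1)&(W[...,1]>y0)&(W[...,1]<y1)&(W[...,2]>z0)&(W[...,2]<z1)
E
python3 - <<'E'
from h import *
c=dict(np.load("w1.npz")); W=cloud(c,c["d"]); p=c["p"].max(2)
rect(W[box(W,570,710,0,235,65,75)&(p>150)],"lid")
rect(W[box(W,590,690,110,230,100,112)],"bar")
rect(W[box(W,540,590,10,130,50,60)],"frame")
E
```

```text
lid 16394 [638.16 119.76 201.71  92.41  89.9 ] z 69.2
bar 934 [638.19 174.56  56.02  14.95  89.  ] z 105.8
frame 664 [580.18  75.54  79.75  19.03  89.57] z 54.6
```

>>> {"name": "move_arm", "arguments": {"moves": [{"gripper": 1,"xyz": [0.3,-4.0,1.5],"angular": [0,0,-0.006]},{"gripper": 1,"xyz": [0.8,-9.7,3.5],"angular": [0,0,-0.006]},{"gripper": 1,"xyz": [0.8,-9.7,3.5],"angular": [0,0,-0.006]},{"gripper": 1,"xyz": [0.8,-9.7,3.5],"angular": [0,0,-0.006]}]}}

```text
clock: 1.9
position: [636.8, 178.5, 200.6]
ee_rot: [0.709, -0.705, -0.0, 0.001]
contact_force: [-0.3, 0.2, 0.6]
gripper_width: 85.5
```

Run:
```python
from h import *
st(); plan((638.3,174.5,90),180)
```

```text
t 1.9 p [636.8 178.5 200.6] yaz -179.65 z [-0.001 -0.001 -1.   ] F [-0.3  0.2  0.6] M [ 0.03  0.03 -0.03] w 85.5 j [ 0.52  0.47  0.06 -0.   -1.17 -0.51]
cm [ 0.4  -0.16 11.06] rot [ 0.001 -0.001  0.006]
```

>>> {"name": "move_arm", "arguments": {"moves": [{"gripper": 0.6,"xyz": [0.4,-0.2,4.0],"angular": [0,0,0.006]},{"gripper": 0.2,"xyz": [0.4,-0.2,8.0],"angular": [0,0,0.006]},{"gripper": 0,"xyz": [0.4,-0.2,11.1],"angular": [0,0,0.006]},{"gripper": 0,"xyz": [0.4,-0.2,11.1],"angular": [0,0,0.006]},{"gripper": 0,"xyz": [0.4,-0.2,11.1],"angular": [0,0,0.006]}]}}

```text
clock: 2.52
position: [640.1, 174.8, 93.2]
ee_rot: [0.707, -0.707, 0.001, -0.002]
contact_force: [1.3, 0.1, 0.5]
gripper_width: 42.7
```

Run:
```python
from h import *
st(); plan((638.2,174.6,87),180)
```

```text
t 2.52 p [640.1 174.8  93.2] yaz -179.97 z [ 0.004  0.001 -1.   ] F [1.3 0.1 0.5] M [-0.06 -0.03  0.01] w 42.7 j [ 0.51  0.56 -0.07  0.   -0.94 -0.51]
cm [0.02 0.19 0.61] rot [-0.004  0.001  0.001]
```

>>> {"name": "move_arm", "arguments": {"moves": [{"gripper": 0,"xyz": [0,0.2,0.6],"angular": [-0.004,0,0]},{"gripper": 0,"xyz": [0,0.2,0.6],"angular": [-0.004,0,0]},{"gripper": -1,"xyz": [0,0.2,0.6],"angular": [-0.004,0,0]},{"gripper": -1,"xyz": [0,0.2,0.6],"angular": [-0.004,0,0]},{"gripper": -1,"xyz": [0,0.2,0.6],"angular": [-0.004,0,0]},{"gripper": -1,"xyz": [0,0.2,0.6],"angular": [-0.004,0,0]},{"gripper": -1,"xyz": [0,0.2,0.6],"angular": [-0.004,0,0]}]}}

```text
clock: 3.4
position: [638.6, 173.9, 85.0]
ee_rot: [-0.707, 0.707, 0.001, -0.0]
contact_force: [5.0, -1.2, 0.3]
gripper_width: 12.7
```

Run:
```python
from h import *
st(); plan((638.2,174.6,87),-90)
```

```text
t 3.4 p [638.6 173.9  85. ] yaz 179.95 z [-0.001  0.001 -1.   ] F [ 5.  -1.2  0.3] M [-0.4  -1.36 -0.08] w 12.7 j [ 0.51  0.57 -0.07 -0.   -0.93 -0.51]
cm [-0.07  0.04 -0.2 ] rot [ 0.000e+00  1.000e-03 -1.572e+00]
```

>>> {"name": "move_arm", "arguments": {"moves": [{"gripper": -1,"xyz": [0,0,-0.1],"angular": [0,0,-0.16]},{"gripper": -1,"xyz": [0,0,-0.1],"angular": [0,0,-0.32]},{"gripper": -1,"xyz": [0,0,-0.1],"angular": [0,0,-0.48]},{"gripper": -1,"xyz": [0,0,-0.1],"angular": [0,0,-0.64]},{"gripper": -1,"xyz": [0,0,-0.1],"angular": [0,0,-0.8]},{"gripper": -1,"xyz": [0,0,-0.1],"angular": [0,0,-0.96]},{"gripper": -1,"xyz": [0,0,-0.1],"angular": [0,0,-1.12]},{"gripper": -1,"xyz": [0,0,-0.1],"angular": [0,0,-1.28]},{"gripper": -1,"xyz": [0,0,-0.1],"angular": [0,0,-1.43]},{"gripper": -1,"xyz": [0,0,-0.1],"angular": [0,0,-1.57]}]}}

```text
clock: 4.65
position: [639.9, 174.9, 85.0]
ee_rot: [1.0, 0.002, 0.001, -0.001]
contact_force: [9.8, 1.3, -5.4]
gripper_width: 12.9
```

>>> {"name": "move_arm", "arguments": {"moves": [{"gripper": -1,"xyz": [0,0,0],"angular": [0,0,0]},{"gripper": -1,"xyz": [0,0,0],"angular": [0,0,0]}]}}

```text
clock: 4.9
position: [639.9, 175.0, 85.0]
ee_rot: [1.0, -0.0, 0.001, -0.001]
contact_force: [9.1, 1.3, -3.7]
gripper_width: 12.8
```

Run:
```python
from h import *
st()
```

```text
t 4.9 p [639.9 175.   85. ] yaz -90.05 z [ 0.002  0.002 -1.   ] F [ 9.1  1.3 -3.7] M [ 0.15 -2.53 -0.01] w 12.8 j [ 0.51  0.57 -0.07 -0.   -0.93  1.06]
```

>>> {"name": "move_arm", "arguments": {"moves": [{"gripper": 0,"xyz": [0,0,0],"angular": [0,0,0]},{"gripper": 0,"xyz": [0,0,0],"angular": [0,0,0]},{"gripper": 0,"xyz": [0,0,0],"angular": [0,0,0]},{"gripper": 0,"xyz": [0,0,-3],"angular": [0,0,0]},{"gripper": 0,"xyz": [0,0,-8],"angular": [0,0,0]},{"gripper": 0,"xyz": [0,0,-11],"angular": [0,0,0]},{"gripper": 0,"xyz": [0,0,-11],"angular": [0,0,0]}]}}

```text
clock: 5.78
position: [638.9, 174.3, 198.9]
ee_rot: [1.0, -0.001, 0.001, -0.001]
contact_force: [0.8, 0.1, -0.3]
gripper_width: 42.7
```

Run:
```python
from h import *
st(); plan((472.5,-15.2,196),-113.3); plan((472.5,-15.2,130),-113.3)
```

```text
t 5.78 p [638.9 174.3 198.9] yaz -90.09 z [ 0.002  0.003 -1.   ] F [ 0.8  0.1 -0.3] M [-0.01  0.07  0.02] w 42.7 j [ 0.51  0.47  0.06 -0.   -1.16  1.06]
cm [-16.61  18.98   0.21] rot [-0.003 -0.001  0.405]
cm [-16.62  19.     6.81] rot [-0.003 -0.001  0.405]
```

>>> {"name": "move_arm", "arguments": {"moves": [{"gripper": 0.4,"xyz": [-4,4.5,0],"angular": [0,0,0.1]},{"gripper": 0.4,"xyz": [-8,9.1,0],"angular": [0,0,0.2]},{"gripper": 0.4,"xyz": [-12,13.7,0.1],"angular": [0,0,0.3]},{"gripper": 0.4,"xyz": [-16.6,19.0,0.2],"angular": [-0.003,0,0.405]},{"gripper": 0.4,"xyz": [-16.6,19.0,0.2],"angular": [-0.003,0,0.405]},{"gripper": 0.4,"xyz": [-16.6,19.0,0.2],"angular": [-0.003,0,0.405]},{"gripper": 0.4,"xyz": [-16.6,19.0,0.2],"angular": [-0.003,0,0.405]}]}}

```text
clock: 6.65
position: [472.3, -15.2, 193.7]
ee_rot: [0.979, -0.202, -0.002, 0.002]
contact_force: [-0.6, -0.3, -0.3]
gripper_width: 59.7
```

Run:
```python
from h import *
st(); plan((472.5,-15.2,80),-113.3)
c,p,d=cam("wrist"); cv2.imwrite("pics/w2.png",p); np.savez("w2.npz",d=d,p=p,**{k:np.array(v) for k,v in c.items()})
W=cloud(c,d)
for n in("wrist","top"):
    if n=="top": c,p,d=cam("top"); W=cloud(c,d); cv2.imwrite("pics/top2.png",p)
    for nm,z0,z1 in(("flange",53,60),("box",45,50.5),("cover",30,60)):
        q=W[box(W,420,550,-100,60,z0,z1)]
        if len(q)>20: rect(q,n+" "+nm)
    q=W[box(W,580,700,110,230,99,112)]
    if len(q)>20: rect(q,n+" bar")
    q=W[box(W,540,590,10,130,50,60)]
    if len(q)>20: rect(q,n+" frame")
```

```text
t 6.65 p [472.3 -15.2 193.7] yaz -113.25 z [-0.005 -0.003 -1.   ] F [-0.6 -0.3 -0.3] M [ 0.02 -0.05  0.01] w 59.7 j [ 0.31  0.16 -0.41  0.   -1.01  0.85]
cm [ 0.06 -0.06 11.37] rot [0.005 0.003 0.001]
wrist flange 676 [503.06 -51.63  57.13 120.38  19.33] z 54.9
wrist box 1250 [496.92 -49.86  67.85 127.62  19.07] z 46.8
wrist cover 2271 [496.31 -49.5   69.05 128.85  19.06] z 47.2
wrist frame 769 [5.8037e+02 7.5030e+01 1.9080e+01 7.9980e+01 8.0000e-02] z 54.5
top bar 210 [638.09 174.47  14.47  56.34  89.8 ] z 105.1
top frame 135 [580.18  75.07  18.41  77.68   0.94] z 54.2
```

View pics/w2.png

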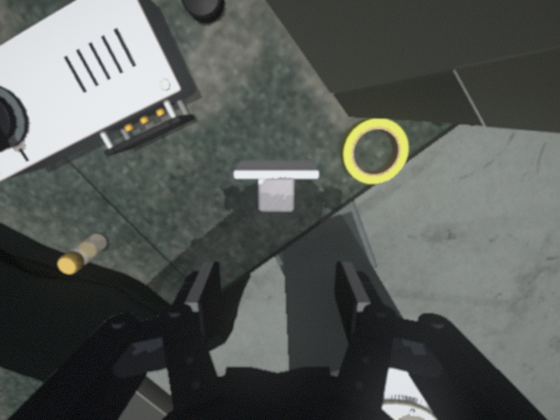

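The wrist view shows the flange level at (276,170) and the box at (277,193), so the jaw angle matches the cover. The top view puts the bar's long side along x, which means OFF. I'll refine the cover using only its own pixels.

Run:
```python
from h import *
c=dict(np.load("w2.npz")); W=cloud(c,c["d"]); 
W[:150]=np.nan; W[225:]=np.nan; W[:,:225]=np.nan; W[:,330:]=np.nan
for nm,z0,z1 in(("flange",53,60),("box",44.5,50),("cover",30,60)):
    rect(W[box(W,420,550,-100,60,z0,z1)],nm)
```

```text
flange 670 [493.29 -23.71  79.32   7.28  66.53] z 54.9
box 1257 [476.82 -16.77  77.73  43.48  66.61] z 46.8
cover 2248 [476.84 -16.74  79.56  43.5   66.66] z 47.2
```

>>> {"name": "move_arm", "arguments": {"moves": [{"gripper": 0.4,"xyz": [0,0,5],"angular": [0.005,0.003,0]},{"gripper": 0.4,"xyz": [0.1,-0.1,9],"angular": [0.005,0.003,0]},{"gripper": 0.4,"xyz": [0.1,-0.1,11.4],"angular": [0.005,0.003,0]},{"gripper": 0.4,"xyz": [0.1,-0.1,11.4],"angular": [0.005,0.003,0]},{"gripper": 0.4,"xyz": [0.1,-0.1,11.4],"angular": [0.005,0.003,0]}]}}

```text
clock: 7.38
position: [473.4, -15.2, 80.7]
ee_rot: [0.979, -0.201, 0.001, -0.0]
contact_force: [-0.7, -0.1, -0.1]
gripper_width: 59.6
```

Run:
```python
from h import *
st(); plan((472.5,-15.2,10),-113.3)
```

```text
t 7.38 p [473.4 -15.2  80.7] yaz -113.25 z [ 0.002  0.001 -1.   ] F [-0.7 -0.1 -0.1] M [ 0.02  0.02 -0.02] w 59.6 j [ 0.31  0.31 -0.56 -0.   -0.71  0.85]
cm [-0.09  0.04  7.07] rot [-0.001 -0.001  0.001]
```

>>> {"name": "move_arm", "arguments": {"moves": [{"gripper": 0.4,"xyz": [-0.05,0.05,4],"angular": [0,0,0]},{"gripper": 0.4,"xyz": [-0.05,0.05,6.5],"angular": [0,0,0]},{"gripper": 0.4,"xyz": [-0.05,0.05,7.1],"angular": [0,0,0]},{"gripper": 0.4,"xyz": [-0.05,0.05,7.1],"angular": [0,0,0]},{"gripper": 0.4,"xyz": [-0.05,0.05,7.1],"angular": [0,0,0]}]}}

```text
clock: 8.0
position: [472.7, -15.6, 10.3]
ee_rot: [0.979, -0.202, 0.001, -0.001]
contact_force: [0.4, 0.1, 0.1]
gripper_width: 59.6
```

Run:
```python
from h import *
st(); plan((473,-15.1,9),-113.4)
```

```text
t 8.0 p [472.7 -15.6  10.3] yaz -113.29 z [ 0.003  0.001 -1.   ] F [0.4 0.1 0.1] M [ 0.01  0.02 -0.03] w 59.6 j [ 0.31  0.43 -0.62 -0.   -0.52  0.85]
cm [ 0.01 -0.06  0.13] rot [-0.002 -0.002  0.002]
```

Close the jaws.

>>> {"name": "move_arm", "arguments": {"moves": [{"gripper": 0.4,"xyz": [0,0,0.1],"angular": [-0.002,-0.002,0.002]},{"gripper": -0.2,"xyz": [0,0,0.1],"angular": [-0.002,-0.002,0.002]},{"gripper": -1,"xyz": [0,0,0.1],"angular": [-0.002,-0.002,0.002]},{"gripper": -1,"xyz": [0,0,0.1],"angular": [-0.002,-0.002,0.002]},{"gripper": -1,"xyz": [0,0,0.1],"angular": [-0.002,-0.002,0.002]},{"gripper": -1,"xyz": [0,0,0.1],"angular": [-0.002,-0.002,0.002]}]}}

```text
clock: 8.75
position: [472.2, -15.7, 8.5]
ee_rot: [0.979, -0.203, -0.0, 0.0]
contact_force: [-1.0, 1.7, 5.8]
gripper_width: 35.4
```

Run:
```python
from h import *
st(); 
c,p,d=cam("wrist"); cv2.imwrite("pics/w3.png",p); np.savez("w3.npz",d=d,p=p,**{k:np.array(v) for k,v in c.items()})
```

```text
t 8.75 p [472.2 -15.7   8.5] yaz -113.4 z [-0.001 -0.    -1.   ] F [-1.   1.7  5.8] M [ 0.4   0.21 -0.07] w 35.4 j [ 0.31  0.43 -0.62 -0.   -0.52  0.85]
```

View pics/w3.png

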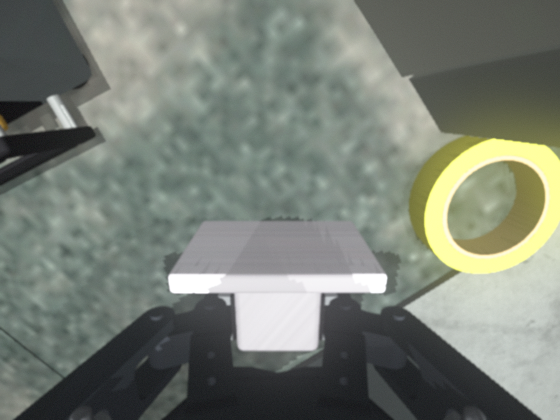

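The wrist view shows the box held between the pads at (277,320) and the flange level at (277,260). Next I'll measure the cover in the tool frame and plan the lift and carry.

Run:
```python
from h import *
s=arm.read_state(); R=Ro.from_quat(s["ee_rot"])
c=dict(np.load("w3.npz")); W=cloud(c,c["d"])
W[:215]=np.nan; W[355:]=np.nan; W[:,:160]=np.nan; W[:,395:]=np.nan
L=R.inv().apply((W.reshape(-1,3)-s["position"])).reshape(W.shape)  # tool frame
z=W[...,2]
f=L[(z>53)&(z<60)]; rect(f,"flange top (tool xy)"); print(f.min(0),f.max(0))
bk=L[(z>10)&(z<50)&(L[...,0]>20)&(abs(L[...,1])<45)]
A=np.c_[bk[:,1:],np.ones(len(bk))]; k=np.linalg.lstsq(A,bk[:,0],rcond=None)[0]; print("back face x=a*y+b*z+c",k,len(bk),"median x",np.median(bk[:,0]))
bx=L[240:350,240:315]; bx=bx[(z[240:350,240:315]>44)&(z[240:350,240:315]<51)]; rect(bx,"box top")
# hover pose: face 8 mm before port (571.2,74.75)
plan((545-27+0,74.8,22),-90); plan((473,-15.1,22),-113.4)
```

```text
flange top (tool xy) 6034 [15.11 -0.2  89.55 23.41 89.36] z -46.5
[  3.18794316 -44.9283572  -51.43850035] [ 26.78290335  44.62385143 -44.44705026]
back face x=a*y+b*z+c [5.54081183e-04 4.40600080e-03 2.59647208e+01] 7414 median x 25.862495575373583
box top 4938 [ 4.920e+00 -1.000e-01  4.380e+01  3.232e+01  3.000e-02] z -38.6
cm [  0.61 -10.12  -1.35] rot [ 0.     0.001 -0.408]
cm [ 0.05 -0.09 -1.35] rot [ 0.001  0.001 -0.   ]
```

>>> {"name": "move_arm", "arguments": {"moves": [{"gripper": -1,"xyz": [0,0,-0.7],"angular": [0,0,0]},{"gripper": -1,"xyz": [0,0,-1.4],"angular": [0,0,0]},{"gripper": -1,"xyz": [0.2,-2.0,-1.4],"angular": [0,0,-0.1]},{"gripper": -1,"xyz": [0.5,-4.2,-1.4],"angular": [0,0,-0.2]},{"gripper": -1,"xyz": [0.8,-6.4,-1.4],"angular": [0,0,-0.3]},{"gripper": -1,"xyz": [1.0,-8.6,-1.4],"angular": [0,0,-0.408]},{"gripper": -1,"xyz": [1.2,-10.4,-1.4],"angular": [0,0,-0.408]},{"gripper": -1,"xyz": [1.2,-10.4,-1.4],"angular": [0,0,-0.408]},{"gripper": -1,"xyz": [1.2,-10.4,-1.4],"angular": [0,0,-0.408]}]}}

```text
clock: 9.93
position: [523.1, 74.1, 21.5]
ee_rot: [1.0, -0.001, -0.002, 0.001]
contact_force: [0.0, -0.1, -2.5]
gripper_width: 35.1
```

Run:
```python
from h import *
st(); plan((533,75,9.5),-90)
c,p,d=cam("wrist"); cv2.imwrite("pics/w4.png",p); np.savez("w4.npz",d=d,p=p,**{k:np.array(v) for k,v in c.items()})
W=cloud(c,d)
rect(W[box(W,565,590,10,130,50,60)],"frame top")
fr=W[box(W,560,576,30,120,8,52)]; 
if len(fr): rect(fr,"frame front"); print(np.polyfit(fr[:,1],fr[:,0],1))
f=W[box(W,500,562,25,125,58,75)]; rect(f,"flange"); print(f.min(0),f.max(0))
```

```text
t 9.93 p [523.1  74.1  21.5] yaz -90.13 z [-0.004 -0.001 -1.   ] F [ 0.  -0.1 -2.5] M [-0.02  0.03 -0.01] w 35.1 j [ 0.45  0.48 -0.47 -0.   -0.63  1.12]
cm [ 1.   -0.09  1.2 ] rot [ 0.001  0.004 -0.002]
frame top 4629 [5.8022e+02 7.5590e+01 1.8560e+01 7.9850e+01 2.0000e-02] z 54.5
frame front 1214 [5.7369e+02 7.5250e+01 4.6100e+00 6.1040e+01 3.0000e-02] z 13.1
[2.20050782e-04 5.73859314e+02]
flange 15350 [527.71  74.96 100.02  44.86  89.78] z 65.0
[505.23967236  25.00277455  58.00263602] [550.18163206 124.94312271  74.99523051]
```

View pics/w4.png

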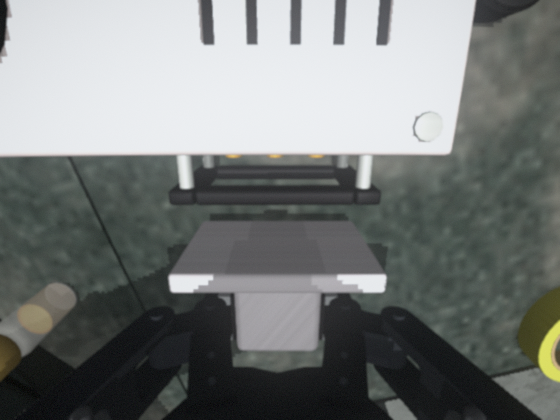

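The wrist view shows the black frame at (170–380,196) and the flange at (169–386,283), parallel and almost centred on each other. I'll compare their centres numerically in this one image.

Run:
```python
from h import *
c=dict(np.load("w4.npz")); W=cloud(c,c["d"]); g=c["p"].max(2).astype(int)
def ext(rows,zlo,zhi,xlo,xhi,nm):
    out=[]
    for r in rows:
        w=W[r]; m=(w[:,2]>zlo)&(w[:,2]<zhi)&(w[:,0]>xlo)&(w[:,0]<xhi)
        m[:150]=0; m[400:]=0
        i=np.where(m)[0]
        if len(i)>20: out.append((r,i[0],i[-1],w[i[0],1],w[i[-1],1],np.median(w[m,0]),np.median(w[m,2])))
    o=np.array(out); print(nm,len(o),"px",np.median(o[:,1]),np.median(o[:,2]),"y",np.median(o[:,3]).round(2),np.median(o[:,4]).round(2),"ctr",np.median((o[:,3]+o[:,4])/2).round(2),"x",o[:,5].min().round(1),o[:,5].max().round(1),"z",np.median(o[:,6]).round(1))
ext(range(186,206),48,60,565,592,"frame")
ext(range(272,293),62,74,530,556,"flange top")
w=W[:, :]
f=w[(w[...,2]>62)&(w[...,2]<74)&(w[...,0]>530)&(w[...,0]<556)]
b=W[225:268,215:345].reshape(-1,3); b=b[(b[:,2]>20)&(b[:,2]<62)]; print("back face x",np.median(b[:,0]),np.polyfit(b[:,1],b[:,0],1),len(b), "rel tcp",np.median(b[:,0])-523.1)
q=W[186:204,180:370].reshape(-1,3); q=q[(q[:,2]>40)&(q[:,0]<590)]; print("frame front x pct",np.percentile(q[:,0],[1,5,20,50]))
```

```text
frame 19 px 169.0 379.0 y 114.72 36.17 ctr 75.46 x 571.5 577.2 z 55.0
flange top 21 px 170.0 385.0 y 113.7 35.19 ctr 74.47 x 541.6 549.1 z 68.0
back face x 549.1103002695332 [1.12922080e-03 5.49028759e+02] 5355 rel tcp 26.010300269533218
frame front x pct [571.7814821  572.14924065 573.24157309 575.34390952]
```

>>> {"name": "move_arm", "arguments": {"moves": [{"gripper": -1,"xyz": [0.5,-0.1,0.4],"angular": [0.001,0.004,-0.002]},{"gripper": -1,"xyz": [1.0,-0.1,0.8],"angular": [0.001,0.004,-0.002]},{"gripper": -1,"xyz": [1.0,-0.1,1.1],"angular": [0.001,0.004,-0.002]},{"gripper": -1,"xyz": [1.0,-0.1,1.2],"angular": [0.001,0.004,-0.002]},{"gripper": -1,"xyz": [1.0,-0.1,1.2],"angular": [0.001,0.004,-0.002]}]}}

```text
clock: 10.6
position: [533.7, 75.6, 9.6]
ee_rot: [1.0, 0.001, 0.001, -0.0]
contact_force: [-0.1, 0.7, -2.6]
gripper_width: 35.1
```

Run:
```python
from h import *
st(); plan((543,75.1,8.5),-90)
```

```text
t 10.6 p [533.7  75.6   9.6] yaz -89.94 z [ 0.001  0.    -1.   ] F [-0.1  0.7 -2.6] M [ 0.    0.02 -0.03] w 35.1 j [ 0.44  0.51 -0.46  0.   -0.6   1.13]
cm [0.93 0.05 0.11] rot [-0.    -0.001  0.001]
```

Still carried (Fz −2.6 N). Lower it to the bench in small steps.

>>> {"name": "move_arm", "arguments": {"moves": [{"gripper": -1,"xyz": [0.4,0.05,0.1],"angular": [0,-0.001,0.001]},{"gripper": -1,"xyz": [0.8,0.05,0.15],"angular": [0,-0.001,0.001]},{"gripper": -1,"xyz": [0.8,0.05,0.15],"angular": [0,-0.001,0.001]},{"gripper": -1,"xyz": [0.8,0.05,0.15],"angular": [0,-0.001,0.001]}]}}

```text
clock: 11.1
position: [542.4, 75.2, 8.6]
ee_rot: [1.0, 0.0, 0.001, -0.0]
contact_force: [-0.0, -0.3, 1.1]
gripper_width: 35.4
```

Run:
```python
from h import *
st(); plan((543,75.1,8.5),-90)
```

```text
t 11.1 p [542.4  75.2   8.6] yaz -89.98 z [ 0.001  0.001 -1.   ] F [-0.  -0.3  1.1] M [-0.33  0.17  0.02] w 35.4 j [ 0.43  0.52 -0.44  0.   -0.61  1.14]
cm [0.06 0.01 0.01] rot [-0.001 -0.001  0.   ]
```

>>> {"name": "move_arm", "arguments": {"moves": [{"gripper": -1,"xyz": [0.2,0,0],"angular": [0,0,0]},{"gripper": -1,"xyz": [0.4,0,0],"angular": [0,0,0]},{"gripper": -1,"xyz": [0.6,0,0],"angular": [0,0,0]},{"gripper": -1,"xyz": [0.6,0,0],"angular": [0,0,0]},{"gripper": -1,"xyz": [0.6,0,0],"angular": [0,0,0]}]}}

```text
clock: 11.72
position: [546.2, 74.8, 8.6]
ee_rot: [1.0, -0.0, -0.001, 0.0]
contact_force: [-6.8, 1.0, 7.3]
gripper_width: 35.5
```

Run:
```python
from h import *
st(); plan((553,75.1,8.5),-90)
```

```text
t 11.72 p [546.2  74.8   8.6] yaz -90.01 z [-0.003 -0.    -1.   ] F [-6.8  1.   7.3] M [0.23 1.86 0.02] w 35.5 j [ 0.43  0.53 -0.42 -0.   -0.62  1.14]
cm [ 0.68 -0.03  0.01] rot [ 0.     0.003 -0.   ]
```

>>> {"name": "move_arm", "arguments": {"moves": [{"gripper": -1,"xyz": [0,0,-0.1],"angular": [0,0.003,0]},{"gripper": -1,"xyz": [0.1,0,-0.15],"angular": [0,0.003,0]},{"gripper": -1,"xyz": [0.2,0,-0.15],"angular": [0,0.003,0]},{"gripper": -1,"xyz": [0.2,0,-0.15],"angular": [0,0.003,0]},{"gripper": -1,"xyz": [0.2,0,-0.15],"angular": [0,0.003,0]}]}}

```text
clock: 12.35
position: [548.9, 74.8, 9.1]
ee_rot: [1.0, -0.0, 0.001, 0.0]
contact_force: [-4.0, 1.0, -5.1]
gripper_width: 35.0
```

```bash
cat >> h.py <<'E'
def seal():
    c,p,d=cam("wrist"); W=cloud(c,d)
    q=W[box(W,569,592,40,110,50,60)]; lid=W[box(W,585,620,40,110,66,73)]
    f=W[box(W,540,592,34,116,53.2,62)]
    print("frame/flange top x pct",np.percentile(q[:,0],[1,10,50,90]).round(1),len(q),"lid front x",np.percentile(lid[:,0],1).round(1) if len(lid) else None,"z all",np.percentile(f[:,0],[1,50,99]).round(1))
    return c,p,d,W
E
python3 - <<'E'
from h import *
st(); c,p,d,W=seal(); cv2.imwrite("pics/w5.png",p); np.savez("w5.npz",d=d,p=p,**{k:np.array(v) for k,v in c.items()})
E
```

```text
t 12.35 p [548.9  74.8   9.1] yaz -90.02 z [ 0.001 -0.    -1.   ] F [-4.   1.  -5.1] M [ 0.05  1.33 -0.13] w 35.0 j [ 0.43  0.53 -0.42  0.   -0.62  1.14]
frame/flange top x pct [569.2 570.6 576.3 580.7] 7047 lid front x 593.2 z all [554.9 572.9 581. ]
```

View pics/w5.png

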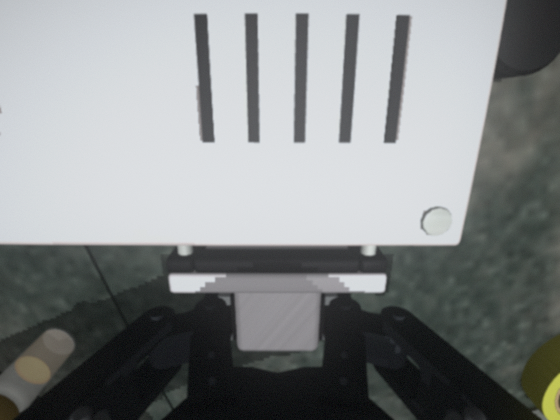

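The wrist view shows the flange flush and level against the frame, flange (168–387,283) and frame (166–391,262). Force and position agree at about 3.6 mm and 4 N, but Fz −5 N means the cover has lifted slightly. I'll press further, then settle it down.

>>> {"name": "move_arm", "arguments": {"moves": [{"gripper": -1,"xyz": [0.1,0,0.03],"angular": [0,0,0]},{"gripper": -1,"xyz": [0.2,0,0.03],"angular": [0,0,0]},{"gripper": -1,"xyz": [0.3,-0.02,0.05],"angular": [0,0,0]},{"gripper": -1,"xyz": [0.4,-0.02,0.05],"angular": [0,0,0]},{"gripper": -1,"xyz": [0.4,-0.02,0.05],"angular": [0,0,0]},{"gripper": -1,"xyz": [0.4,-0.02,0.05],"angular": [0,0,0]}]}}

```text
clock: 13.15
position: [552.1, 74.8, 9.2]
ee_rot: [1.0, -0.0, -0.0, 0.0]
contact_force: [-8.6, 0.4, -1.2]
gripper_width: 35.5
```

Run:
```python
from h import *
st(); c,p,d,W=seal()
```

```text
t 13.15 p [552.1  74.8   9.2] yaz -90.03 z [-0.    -0.001 -1.   ] F [-8.6  0.4 -1.2] M [ 0.16  2.28 -0.18] w 35.5 j [ 0.43  0.53 -0.41  0.   -0.63  1.14]
frame/flange top x pct [570.3 572.1 577.9 583.6] 7306 lid front x 593.1 z all [558.1 576.1 584.2]
```

>>> {"name": "move_arm", "arguments": {"moves": [{"gripper": -1,"xyz": [0.07,0,0.03],"angular": [0,0,0]},{"gripper": -1,"xyz": [0.14,-0.02,0.05],"angular": [0,0,0]},{"gripper": -1,"xyz": [0.14,-0.02,0.05],"angular": [0,0,0]},{"gripper": -1,"xyz": [0.14,-0.02,0.05],"angular": [0,0,0]}]}}

```text
clock: 13.7
position: [553.2, 74.8, 9.0]
ee_rot: [1.0, -0.0, -0.0, 0.001]
contact_force: [-9.4, -0.6, 2.3]
gripper_width: 35.4
```

Run:
```python
from h import *
st(); c,p,d,W=seal()
```

```text
t 13.7 p [553.2  74.8   9. ] yaz -90.03 z [-0.001 -0.001 -1.   ] F [-9.4 -0.6  2.3] M [ 0.01  2.62 -0.18] w 35.4 j [ 0.43  0.53 -0.41  0.   -0.63  1.14]
frame/flange top x pct [571.4 573.  578.5 583.9] 6534 lid front x 592.9 z all [559.2 576.9 584.9]
```

Run:
```python
from h import *
s=arm.read_state(); c,p,d=cam("wrist"); np.savez("w6.npz",d=d,p=p,**{k:np.array(v) for k,v in c.items()})
for n,zt in(("w3",8.5),("w4",21.5),("w5",9.1),("w6",9.0)):
    c=dict(np.load(n+".npz")); W=cloud(c,c["d"]); b=np.nanmedian(W[305:340,250:305,2]); fl=np.nanmedian(W[278:290,190:370,2])
    lid=W[:, :][box(W,600,675,30,110,64,76)]; 
    k=np.linalg.lstsq(np.c_[lid[:,:2]-[553,75],np.ones(len(lid))],lid[:,2],rcond=None)[0] if len(lid) else [0,0,0]
    print(n,"box top z",b.round(2),"flange top",fl.round(2),"lid median",np.median(lid[:,2]).round(2) if len(lid) else None,"lid plane",np.round(k,4))
```

```text
w3 box top z 47.12 flange top 55.09 lid median None lid plane [0 0 0]
w4 box top z 60.06 flange top 67.98 lid median 69.22 lid plane [ 3.60000e-03 -1.20000e-03  6.89992e+01]
w5 box top z 47.62 flange top 55.58 lid median 69.25 lid plane [ 2.70000e-03 -1.20000e-03  6.90416e+01]
w6 box top z 47.56 flange top 55.53 lid median 69.23 lid plane [ 1.70000e-03 -1.10000e-03  6.91042e+01]
```

The box top reads about 0.4 mm higher than when it stood on the bench (47.56 against 47.12), and TCP z agrees (9.0 against 8.5). I'll settle it the rest of the way down.

>>> {"name": "move_arm", "arguments": {"moves": [{"gripper": -1,"xyz": [0.02,0,0.05],"angular": [0,0,0]},{"gripper": -1,"xyz": [0.04,-0.02,0.08],"angular": [0,0,0]},{"gripper": -1,"xyz": [0.04,-0.02,0.08],"angular": [0,0,0]},{"gripper": -1,"xyz": [0.04,-0.02,0.08],"angular": [0,0,0]}]}}

```text
clock: 14.3
position: [553.4, 74.8, 8.6]
ee_rot: [1.0, -0.0, -0.001, 0.001]
contact_force: [-10.9, -0.5, 4.5]
gripper_width: 35.5
```

```bash
cat >> h.py <<'E'
def bz():
    c,p,d=cam("wrist"); W=cloud(c,d); print("box z",np.nanmedian(W[305:340,250:305,2]).round(2),"flange z",np.nanmedian(W[278:290,190:370,2]).round(2))
    return p,W
E
python3 - <<'E'
from h import *
st(); bz()
E
```

```text
t 14.3 p [553.4  74.8   8.6] yaz -90.03 z [-0.001 -0.001 -1.   ] F [-10.9  -0.5   4.5] M [-0.16  2.88 -0.2 ] w 35.5 j [ 0.42  0.53 -0.41  0.   -0.63  1.14]
box z 47.16 flange z 55.12
```

>>> {"name": "move_arm", "arguments": {"moves": [{"gripper": -1,"xyz": [-0.02,0,0.03],"angular": [0,0,0]},{"gripper": -1,"xyz": [-0.03,0,0.04],"angular": [0,0,0]},{"gripper": -1,"xyz": [-0.03,0,0.04],"angular": [0,0,0]},{"gripper": -1,"xyz": [-0.03,0,0.04],"angular": [0,0,0]}]}}

```text
clock: 14.85
position: [553.4, 74.8, 8.6]
ee_rot: [1.0, -0.0, -0.0, 0.001]
contact_force: [-10.0, -2.3, 5.2]
gripper_width: 35.4
```

Run:
```python
from h import *
st(); p,W=bz()
def ctr(rows,zlo,zhi,xlo,xhi):
    o=[]
    for r in rows:
        w=W[r]; m=(w[:,2]>zlo)&(w[:,2]<zhi)&(w[:,0]>xlo)&(w[:,0]<xhi); m[:140]=0;m[420:]=0; i=np.where(m)[0]
        if len(i)>100: o.append((w[i[0],1]+w[i[-1],1])/2)
    return np.median(o).round(2),len(o)
print("flange y",ctr(range(274,292),52.5,58,560,582),"frame y",ctr(range(240,268),50,58,580.5,592))
c,t,d=cam("top"); W=cloud(c,d); rect(W[box(W,580,700,110,230,99,112)],"bar"); rect(W[box(W,640,690,-60,10,20,30)],"cap")
rect(W[box(W,430,520,-165,-90,10,24)],"tape");rect(W[box(W,440,540,185,230,15,70)],"vial")
cs,s,_=cam("scene")
a=cv2.resize(t[140:290,160:360],None,fx=2.6,fy=2.6,interpolation=cv2.INTER_CUBIC); b=cv2.resize(s[130:340,180:350],None,fx=390/210,fy=390/210,interpolation=cv2.INTER_CUBIC)
im=np.hstack([a,b]); im=im[:, :]; sc=min(1,790/im.shape[1]); cv2.imwrite("pics/end.png",cv2.resize(im,None,fx=sc,fy=sc)) ; st()
```

```text
t 14.85 p [553.4  74.8   8.6] yaz -90.02 z [-0.001 -0.001 -1.   ] F [-10.   -2.3   5.2] M [-0.16  2.92 -0.25] w 35.4 j [ 0.43  0.53 -0.41  0.   -0.63  1.14]
box z 47.17 flange z 55.09
flange y (np.float64(75.1), 18) frame y (np.float64(75.44), 8)
bar 193 [639.12 174.74  14.5   53.92  89.86] z 105.4
cap 201 [663.9  -24.09  35.29  34.93  62.29] z 23.3
tape 462 [ 474.03 -126.2    67.65   81.51   82.56] z 18.3
vial 333 [462.47 210.85  55.82  36.3   17.72] z 41.5
t 15.0 p [553.4  74.8   8.6] yaz -90.02 z [-0.001 -0.001 -1.   ] F [-10.9  -1.1   6.5] M [-0.2   2.94 -0.21] w 35.6 j [ 0.43  0.53 -0.41  0.   -0.63  1.14]
```

View pics/end.png

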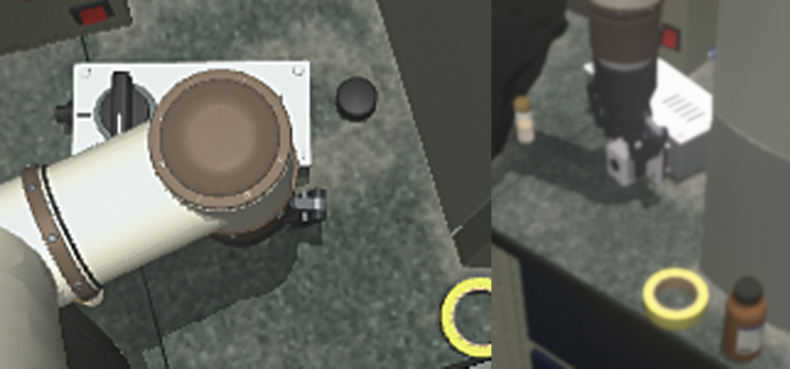

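The final picture shows the isolator bar at right angles to the front at (122,105). The vial, cap, tape and bottle are standing where they were. The last downward step left z and the box height unchanged, so the cover is on the bench, and the push reads 10 to 11 N. Handing in.

Run:
```python
from h import *
st(); print(arm.job_done())
```

```text
t 15.0 p [553.4  74.8   8.6] yaz -90.02 z [-0.001 -0.001 -1.   ] F [-10.9  -1.1   6.5] M [-0.2   2.94 -0.21] w 35.6 j [ 0.43  0.53 -0.41  0.   -0.63  1.14]
the job is handed in; nothing more can be done
None
```

I turned the isolator to OFF, then stood the terminal cover on the bench against the sprung frame. The arm is still holding and pressing it. The job was handed in at 15.0 s.

**Last checks**
- **Isolator:** the top camera shows the bar at right angles to the front. I did not see the white mark itself, but the handle was gripped through the whole anticlockwise quarter turn from ON.
- **Press:** the wrist force reads 10.0–10.9 N, and the frame is in about 8.1 mm, which is about 9.7 N by its spring. That depth rests on my estimate of where contact began. The highest push I read was 10.9 N.
- **Fit:** the flange is square to within about 0.1° and centred to about 0.3 mm in the wrist view.
- **On the bench:** the cover sits within 0.05 mm of the height I measured when it was first standing there. It lifted about 0.5 mm while I was pressing, so I lowered it again. The arm now also pushes down about 6 N, and bench friction may account for part of the difference between the wrist reading and the spring.
- **Other things:** the cap and tape measured within about 1 mm of where they started. The vial and bottle I checked only by eye; both are standing in place. The vial's final position fit was no use because the arm partly hid it.

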